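# Build the crosswise slat trivet for the hot bento

## Robot

A 6-joint arm with a two-finger parallel gripper is mounted at the origin on the work surface. World frame = base frame: x ahead of the robot, y to its left, z up, the work surface at z = 0. Lengths are in m, angles in degrees, forces in N, time in s.
With the tool pointing down it reaches from about 0.4 to 0.825 m from the base axis. Payload 7 kg.
Tool frame: the origin (TCP) lies midway between the tips of the shut fingers; the grasp point (between the pads) lies 19 mm behind it; z points along the fingers, y is the line along which they close (so a half turn about z gives the same grasp; the last joint's range is limited). The gripper opens to 88 mm and grips with 3 to 60 N. Pads are 19 mm wide; open, the fingers measure 130 mm over their backs; the gripper's body (78 mm by 193 mm) begins 47 mm behind the grasp point.
Start: joints at [88.413, 20.546, 0.682, 0, -70.136, -16.507], TCP at [0.21, 0.642, 0.227] pointing down, gripper open.
Joint ranges: [-176.03, 176.03], [-82.01, 121.73], [-58.28, 71.71], [-173.87, 95.51], [-174.79, -0.11], [-173.66, 173.66]. Speed limits (degrees/s): [136.94, 136.94, 172.46, 180, 180, 180].

## Interface

Orientations are given as [roll, pitch, yaw] about the fixed x, y, z axes, in that order (R = Rz(yaw) Ry(pitch) Rx(roll)).
In Python, from plant import get_state, optics, order gives the robot as it stands. The module is installed in compiled form; this text tells all that it offers.
- The arm moves only by the tool send_rows, never from a script. Its argument "moves" is a list of rows, each an object with "slide": the shift along the tool's x, y, z as a fraction of full scale, a list of three; "turn": the turn about the tool's z as a fraction of full scale; "gripper": the opening, from 0 (shut) to 1 (fully open). A call has exactly 5 rows; each row is the pose to reach, as a shift and turn from the pose commanded when the call began, along the tool's axes at that moment; what a row does not reach only later rows make up. Full scale, the value 1, is 150 mm for a shift and 90 degrees for a turn. A row lasts 1/12 s, in which the tool goes at most 41.7 mm and 7.16 degrees, less where a joint would pass 70% of its speed; a pose out of reach is approached as far as the arm can. A call with a number of a shift or a turn outside -1 to 1 is refused whole. A call with a gripper value outside its range is refused whole. The fingers move at their own pace and stop on an object; "newtons" is the grip in N (left out, the last holds). Time passes only in rows, so rows that repeat a pose let the fingers close, or fill a call up. It gives the time, the measured TCP pose, the force, the opening and the grip force at its end, in the units of the state.
- get_state(): the state, without advancing time (a new reading comes with each control period).
- optics.capture(name): name is "side" or "top" or "wrist"; returns a dict with "img" (480x640x3 uint8, red, green, blue), "intrinsics" (3x3 intrinsics, pixels), "origin" and "attitude" of the camera in the world. Camera axes: x right, y down, z forward; pixel columns grow to the right and rows downward; lengths in m; the calibration is good to about 2 mm. A picture is of the moment at which its call begins. There is no depth.
- order.close_job(): hands the job in; it is judged then, once.
Trained networks look in the newest picture that a camera, given by its name, has taken for a name from the list of things; names that differ only in an ending like _2 or _b are one class to them, and where a whole thing is asked for, a point or a joint stands for the part that bears it (a point fixed in the world has none). Each returns a list of dicts, best first, with "p" (0 to 1); they miss things now and then, are a little off and sometimes report something else, mostly with a low value. They report only what shows in the picture. A call takes as long as a camera call. They do not tell look-alikes from the thing itself.
- optics.look_for(camera, name): "location" ([x, y, z] in m, in world coordinates, good to about 4 mm: the middle of the surface that is visible of it).
The state is a dict: "time_s": time; "joints": joint angles; "qd": joint speeds; "joint_torque": joint torques, N m; "tcp_pos": TCP position; "eef_rot": TCP orientation; "contact_force": force on the tool from outside, world axes, zero at the start; "moment": the same for the moment, N m; "gripper_width": finger opening in m; "gripper_force": force on a finger pad.
Only numpy, scipy, OpenCV 4.12 (cv2) and the standard library are available. Lean on these libraries where they do the work, as an engineer would, in place of code of your own. Each camera call takes 0.05 s, during which the arm holds its last target. There are 200 camera calls.

## Task

Build the slatted trivet that the hot bento will stand on: lay the two plain bamboo slats across the two black runners of the steel stand, one near each end of the runners, then the two green slats crosswise on top of the plain ones, each straight above a runner. Every notch must sit fully home over the piece below, so that both layers lie level and square; the runners slide sideways a little in the tray, so feel where they are before you let a slat go. Leave the bento, tumbler, ramekin and pot where they stand.

Things in the scene. Friction and masses are not known exactly. Their poses are not given: they have to be found in the camera images.
- stand: steel tray 176 x 176, 10 thick, fixed. Origin: centre of its underside, z up. On it two black runners along its x axis, each 130 long, 20 wide, tops 30 above the table, 80 apart centre to centre (60 clear between). Joined as one sled, they slide stiffly (about 9 N) along the tray's y axis: their middle stands anywhere from -10 to +10 in y, NOT REPORTED. Lips 16 high at x = +-84
- stand_mid (a point): point fixed to the tray, 30 above its underside centre, axes as the tray's: level with the runner tops; the runners' middle is here only at mid travel. A plain slat home over the runners has its underside 5 below this point (level with it if still riding on top); a green slat home over two plain slats 80 apart has its underside 4 above it (9 if riding on top)
- plain_1: plain pale bamboo wooden slat 130 long (x) x 20 wide (y) x 14 high (z), flat top; underside with two notches across the full width, each 23 long (in x), 5 deep, centred at x = +-40; solid foot 57 long between them. Origin: middle of the underside. Starts on the table, notches down. One of two alike, for the lower layer (along the stand's y axis)
- plain_2: plain pale bamboo wooden slat 130 long (x) x 20 wide (y) x 14 high (z), flat top; underside with two notches across the full width, each 23 long (in x), 5 deep, centred at x = +-40; solid foot 57 long between them. Origin: middle of the underside. Starts on the table, notches down. One of two alike, for the lower layer (along the stand's y axis)
- green_1: dark green stained wooden slat 130 long (x) x 20 wide (y) x 14 high (z), flat top; underside with two notches across the full width, each 23 long (in x), 5 deep, centred at x = +-40; solid foot 57 long between them. Origin: middle of the underside. Starts on the table, notches down. One of two alike, for the upper layer (along the stand's x axis)
- green_2: dark green stained wooden slat 130 long (x) x 20 wide (y) x 14 high (z), flat top; underside with two notches across the full width, each 23 long (in x), 5 deep, centred at x = +-40; solid foot 57 long between them. Origin: middle of the underside. Starts on the table, notches down. One of two alike, for the upper layer (along the stand's x axis)
- bento: closed stainless steel tiered bento, round, 125 across, 143 high; bystander; origin at the centre of its underside
- tumbler: clear glass tumbler, 72 across, 95 high; bystander; origin at the centre of its underside
- ramekin: white ceramic ramekin, 86 across, 45 high; bystander; origin at the centre of its underside
- pot: lime green pot with a white clip-on lid, 100 across, 62 high; bystander; origin at the centre of its underside
Not all that is in view belongs to the job. Leave any orange or pink look-alike of the green_2 alone.

How it is judged (in metres and radians):
On the way:
1. both plain slats sit home across the runners, notches over them (z of plain_1 in the frame of stand between 0.023 and 0.027 m and angle between each of plain_1, plain_2's own z axis and vertical below 0.05 rad and angle between the x axis of each of plain_1, plain_2 and the y axis of stand, either way round below 0.1 rad and (x of plain_1 in the frame of stand between -0.054 and -0.026 m or x of plain_1 in the frame of stand between 0.026 and 0.054 m) and z of plain_2 in the frame of stand between 0.023 and 0.027 m and (x of plain_2 in the frame of stand between -0.054 and -0.026 m or x of plain_2 in the frame of stand between 0.026 and 0.054 m) and horizontal distance between plain_1 and plain_2 above 0.07 m), for 0.2 s.
At the end, for the whole second after the job is handed in: Slats square (0.10 rad), level (0.05 rad), at rest: plain ones across the runners, underside 23-27 mm above the table, 26-54 mm either side of the stand's centre; green ones crosswise on them, underside 31.5-36.5 mm up, one within 14 mm of straight above each runner (all of step 1 and z of green_1 in the frame of stand between 0.0315 and 0.0365 m and angle between each of green_1, green_2's own z axis and vertical below 0.05 rad and angle between the x axis of each of green_1, green_2 and the x axis of stand, either way round below 0.1 rad and (x of green_1 in the frame of plain_1 between -0.054 and -0.026 m or x of green_1 in the frame of plain_1 between 0.026 and 0.054 m) and z of green_2 in the frame of stand between 0.0315 and 0.0365 m and (x of green_2 in the frame of plain_1 between -0.054 and -0.026 m or x of green_2 in the frame of plain_1 between 0.026 and 0.054 m) and horizontal distance between green_1 and green_2 above 0.06 m and linear speed of each of plain_1, plain_2, green_1, green_2 below 0.02 m/s); the robot touches nothing.
It fails at once if the bento is shoved more than 30 mm or tipped over (distance of bento from where it was at the start of the episode above 0.03 m or angle between bento's own z axis and vertical above 0.35 rad).
It fails at once if the tumbler is shoved more than 30 mm or tipped over (distance of tumbler from where it was at the start of the episode above 0.03 m or angle between tumbler's own z axis and vertical above 0.35 rad).
It fails at once if the ramekin is shoved more than 30 mm or tipped over (distance of ramekin from where it was at the start of the episode above 0.03 m or angle between ramekin's own z axis and vertical above 0.35 rad).
It fails at once if the pot is shoved more than 30 mm or tipped over (distance of pot from where it was at the start of the episode above 0.03 m or angle between pot's own z axis and vertical above 0.35 rad).
It also fails if it takes over 72 s, if anything falls off the work surface, if the arm or the gripper's body presses on something with over 40 N, if the wrist force passes 120 N, or if a joint passes its speed limit or range.

## Working session

There is one attempt and no reset: what is moved stays moved. The work goes in short steps, Python scripts to look and compute and a tool call to move; the robot and the scene stay as the last step left them, time stands still between calls to the robot, and variables do not carry over. Pictures are saved under pics/ and viewed, at most 10 in all, crops included, and the job is handed in when it is done.

Besides the shell and the picture viewer there is one more tool, called after "Call:" as name([rows], argument=value, ...), one row to a line, values as JSON. send_rows: Moves the arm, as the interface text tells. Shift numbers are shares of 150 mm and turn numbers shares of 90 degrees, none past 1 either way. Its arguments: {"type":"object","properties":{"moves":{"type":"array"},"newtons":{"type":"number"}},"required":["moves"]}

```bash
mkdir -p pics; cat > h.py <<'E'
import numpy as np,cv2
from plant import get_state,optics,order
def cap(n,f=None):
    c=optics.capture(n)
    if f: cv2.imwrite('pics/'+f,c['img'][:,:,::-1])
    return c
def att(c):
    a=np.array(c['attitude'],float)
    if a.shape==(3,3): return a
    from scipy.spatial.transform import Rotation as R
    return R.from_euler('xyz',a,degrees=True).as_matrix()
def px2w(c,uv,z):
    K=np.array(c['intrinsics']);d=att(c)@np.linalg.inv(K)@np.array([uv[0],uv[1],1.])
    o=np.array(c['origin']);return o+d*(z-o[2])/d[2]
def w2px(c,p):
    K=np.array(c['intrinsics']);q=K@(att(c).T@(np.array(p)-np.array(c['origin'])));return q[:2]/q[2]
E
python3 - <<'E'
from h import *
s=get_state();print(s)
c=cap('top','top0.png');print(c['origin'],c['attitude'],c['intrinsics'])
c2=cap('side','side0.png');print(c2['origin'],c2['attitude'])
for n in ['stand','plain_1','green_1','bento','tumbler','ramekin','pot']:
    for d in optics.look_for('top',n): print(n,round(d['p'],2),np.round(d['location'],3),np.round(w2px(c,d['location'])))
E
```

```text
{'time_s': 0.0, 'joints': array([ 8.84137932e+01,  2.05910900e+01,  6.32669948e-01, -2.04026442e-02,
       -7.01361450e+01, -1.65070084e+01]), 'qd': array([ 0.04138051,  0.04017943,  0.05003864, -0.1046618 , -0.01270005,
       -0.09723726]), 'joint_torque': array([-3.40914403e-04, -5.82726824e+01,  2.93048269e+01,  6.99672773e+00,
        6.92003465e-03, -1.63108357e-04]), 'tcp_pos': array([0.20950094, 0.64113605, 0.22561732]), 'eef_rot': array([ 1.79903882e+02, -8.48245018e-03, -1.81001565e+01]), 'contact_force': array([-0.4166659 , -0.35742252,  0.33994839]), 'moment': array([0.03615712, 0.01500107, 0.00171163]), 'gripper_force': 0.0, 'gripper_width': 0.08798227668834956}
[ 0.44337686 -0.0779703   1.29520898] [-175.97580355    0.2169324   -89.75105542] [[531.65894543   0.         320.62460244]
 [  0.         531.65894543 246.13135344]
 [  0.           0.           1.        ]]
[0.1805637  0.53215346 0.72137369] [-1.34112570e+02 -4.03964878e-02 -1.49473515e+02]
stand 0.87 [ 0.562 -0.011  0.011] [295. 235.]
plain_1 0.94 [ 0.459 -0.251  0.018] [395. 277.]
plain_1 0.65 [0.465 0.355 0.017] [143. 274.]
green_1 0.97 [ 0.502 -0.36   0.015] [440. 259.]
green_1 0.77 [0.542 0.255 0.012] [185. 242.]
green_1 0.76 [ 0.286 -0.233  0.014] [388. 350.]
green_1 0.64 [ 0.513 -0.486  0.016] [492. 255.]
green_1 0.61 [ 0.351 -0.453  0.014] [479. 323.]
bento 0.81 [0.735 0.164 0.12 ] [215. 153.]
tumbler 0.87 [ 0.79  -0.165  0.042] [360. 139.]
ramekin 0.6 [0.726 0.333 0.021] [154. 166.]
pot 0.94 [ 0.706 -0.283  0.06 ] [410. 172.]
```

View pics/top0.png

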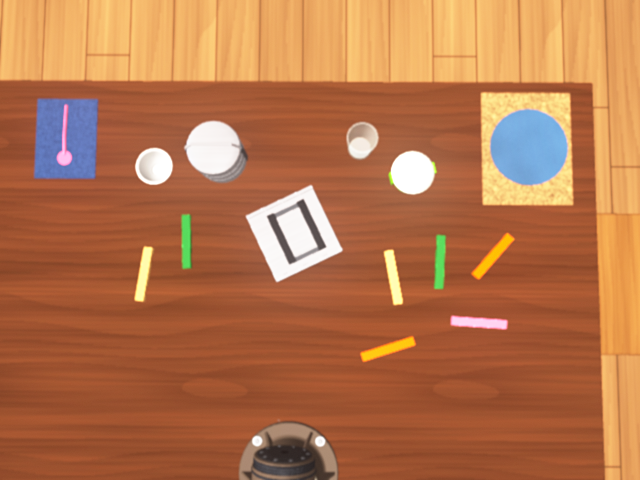

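Plain slats are at px (144,274) and (394,277), green at (186,241) and (440,262). The look-alikes are orange at (493,256) and (388,349) and pink at (479,322), all to be left alone. Next I'll refine the poses and check them in a crop.

```bash
cat >> h.py <<'E'
def blobs(c,kind,amin=60):
    h=cv2.cvtColor(c['img'],cv2.COLOR_RGB2HSV).astype(int);H,S,V=h[...,0],h[...,1],h[...,2]
    m={'plain':(H>18)&(H<35)&(S>60)&(V>200),'green':(H>45)&(H<80)&(S>120)&(V>60),
       'tray':(S<40)&(V>150),'run':(V<75)&(S<90)}[kind].astype(np.uint8)
    n,l,st,ce=cv2.connectedComponentsWithStats(m)
    return [(l==i) for i in range(1,n) if st[i,4]>amin]
def rect(c,m,z):
    ys,xs=np.nonzero(m)
    P=np.array([px2w(c,(x,y),z)[:2] for x,y in zip(xs,ys)],np.float32)
    (cx,cy),(w,h),a=cv2.minAreaRect(P*1000)
    if w<h: w,h,a=h,w,a+90
    return np.round([cx,cy,w,h,(a+90)%180-90],1)
E
python3 - <<'E'
from h import *
c=cap('top')
for k,z in [('plain',.014),('green',.014),('tray',.01),('run',.03)]:
    for m in blobs(c,k):
        ys,xs=np.nonzero(m); print(k,xs.mean().round(1),ys.mean().round(1),m.sum(),rect(c,m,z))
i=c['img'][:,:,::-1]
a=[cv2.resize(i[y-36:y+36,x-40:x+40],(400,360),interpolation=2) for x,y in [(144,274),(394,277),(186,241),(440,262)]]
b=cv2.resize(np.vstack([np.hstack(a[:2]),np.hstack(a[2:])]),(640,576))
cv2.imwrite('pics/crop.png',b)
E
```

```text
plain 106.2 22.5 132 [1.0828e+03 4.6380e+02 1.3130e+02 7.8000e+00 2.0000e-01]
plain 451.3 22.8 207 [ 1.0824e+03 -3.9440e+02  1.3610e+02  1.0000e+01 -8.0000e-01]
plain 349.7 29.8 78 [1076.5 -143.4  105.3    5.     0. ]
plain 211.5 47.6 255 [1025.8  200.4  148.2   12.5    1.1]
plain 558.4 49.4 218 [ 1.0217e+03 -6.5830e+02  1.4530e+02  1.2500e+01 -2.0000e-01]
plain 523.9 150.6 4606 [ 7.759e+02 -5.743e+02  2.740e+02  2.162e+02 -6.000e-01]
plain 492.7 255.9 414 [ 511.6 -487.6  127.7   19.1  -41.6]
plain 143.2 273.6 498 [465.9 354.5 131.1  22.2  -8.3]
plain 393.0 276.9 530 [ 460.6 -247.   131.2   23.5   10.3]
plain 387.5 348.7 429 [ 289.3 -233.2  128.3   18.7  -72.3]
green 186.0 240.8 469 [544.8 253.1 126.6  19.4   1.2]
green 439.5 261.9 464 [ 497.7 -359.   128.7   21.2   -3.1]
tray 213.6 149.6 2450 [768.5 185.3 153.6 130.4  45.4]
tray 360.9 146.8 393 [ 783.6 -179.6   81.    50.1  -58.5]
tray 153.6 165.9 1034 [730.3 338.   87.3  86.    1.4]
tray 412.1 172.3 1423 [ 716.1 -296.1  104.1  102.3   13.6]
tray 292.1 234.2 3236 [565.7  -7.  178.7 176.8  25.6]
tray 296.3 231.9 1231 [568.5 -13.4 114.5  64.   25.7]
tray 256.7 440.5 87 [ 72.6  75.7  23.7  20.8 -89.7]
tray 319.8 440.9 93 [ 72.3 -73.2  23.6  23.1 -89.7]
run 290.9 458.8 1116 [ 41.6  -2.9 142.9  72.4  61. ]
```

View pics/crop.png

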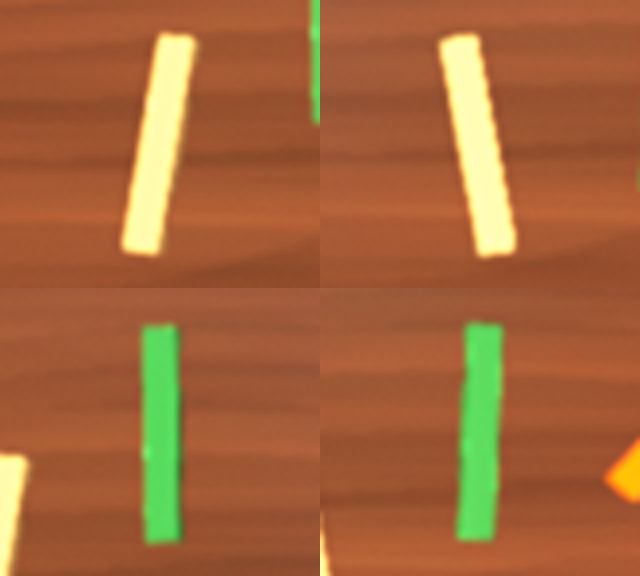

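The crop confirms two pale plain slats (top row) and two true green slats (bottom row); the orange shape at the right edge is a look-alike.

```bash
cat >> h.py <<'E'
import json,sys
def plan(x,y,z,yaw,cmd=None):
    """print tool-axis fractions per call from commanded pose to target"""
    p=np.array(cmd if cmd else json.load(open('cmd.json')),float);t=np.array([x,y,z,yaw],float)
    d=t-p; d[3]=(d[3]+180)%360-180
    n=1
    while True:
        out=[];q=p.copy()
        for k in range(n):
            r=np.radians(q[3]);w=d[:3]/n
            s=np.array([np.cos(r)*w[0]+np.sin(r)*w[1],np.sin(r)*w[0]-np.cos(r)*w[1],-w[2]])/.15
            u=-d[3]/n/90;out.append((s,u));q=q+d/n
        if all(np.abs(s).max()<.98 and np.linalg.norm(s)<1.3 and abs(u)<.38 for s,u in out):break
        n+=1
    for s,u in out: print('slide',[round(float(v),3) for v in s],'turn',round(float(u),3))
    json.dump([x,y,z,yaw],open('cmd.json','w'))
E
python3 - <<'E'
from h import *
plan(.466,.3545,.15,-8.3,[.21,.642,.227,-18.1])
E
```

```text
slide [0.739, 0.431, 0.171] turn -0.036
slide [0.713, 0.472, 0.171] turn -0.036
slide [0.685, 0.512, 0.171] turn -0.036
```

Call:
send_rows([
  {"slide":[0.15,0.09,0.034],"turn":-0.007,"gripper":0.5},
  {"slide":[0.3,0.17,0.068],"turn":-0.014,"gripper":0.5},
  {"slide":[0.44,0.26,0.1],"turn":-0.02,"gripper":0.5},
  {"slide":[0.59,0.34,0.14],"turn":-0.03,"gripper":0.5},
  {"slide":[0.739,0.431,0.171],"turn":-0.036,"gripper":0.5},
])

```text
time_s: 0.92
tcp_pos: [0.2955, 0.5449, 0.2006]
eef_rot: [-180.0, 0.0, -14.8]
contact_force: [1.0, -0.0, -0.2]
gripper_width: 0.0599
gripper_force: 0.0
```

Call:
send_rows([
  {"slide":[0.14,0.09,0.034],"turn":-0.007,"gripper":0.5},
  {"slide":[0.28,0.19,0.068],"turn":-0.014,"gripper":0.5},
  {"slide":[0.43,0.28,0.1],"turn":-0.02,"gripper":0.5},
  {"slide":[0.57,0.38,0.14],"turn":-0.03,"gripper":0.5},
  {"slide":[0.713,0.472,0.171],"turn":-0.036,"gripper":0.5},
])

```text
time_s: 1.33
tcp_pos: [0.3808, 0.4487, 0.1751]
eef_rot: [-180.0, 0.0, -11.6]
contact_force: [0.1, -0.4, 0.6]
gripper_width: 0.0438
gripper_force: 0.0
```

Call:
send_rows([
  {"slide":[0.2,0.15,0.05],"turn":-0.01,"gripper":0.5},
  {"slide":[0.4,0.3,0.1],"turn":-0.02,"gripper":0.5},
  {"slide":[0.55,0.4,0.14],"turn":-0.03,"gripper":0.5},
  {"slide":[0.685,0.512,0.171],"turn":-0.036,"gripper":0.5},
  {"slide":[0.685,0.512,0.171],"turn":-0.036,"gripper":0.5},
])

```text
time_s: 1.75
tcp_pos: [0.4669, 0.3503, 0.1485]
eef_rot: [179.9, 0.1, -8.5]
contact_force: [-0.2, 0.2, 0.8]
gripper_width: 0.0439
gripper_force: 0.0
```

```bash
cat > rd.py <<'E'
from h import *
s=get_state();print(round(s['time_s'],2),s['tcp_pos'].round(4),s['eef_rot'].round(1),s['contact_force'].round(1),round(s['gripper_width'],4),round(s['gripper_force'],1),s['joints'].round(0))
E
python3 rd.py; python3 - <<'E'
from h import *
c=cap('wrist','w1.png');print(c['origin'],c['attitude'],c['intrinsics'][0][0])
for m in blobs(c,'plain',800):
    ys,xs=np.nonzero(m);print(xs.mean(),ys.mean(),m.sum(),rect(c,m,.014))
E
```

```text
1.75 [0.4669 0.3503 0.1485] [ 1.799e+02  1.000e-01 -8.500e+00] [-0.2  0.2  0.8] 0.0439 0.0 [ 56.  16. -17.   0. -57.  25.]
[0.53822286 0.34079894 0.30597715] [164.5569858   -0.17765915 -98.53400378] 385.6999951686127
```

View pics/w1.png

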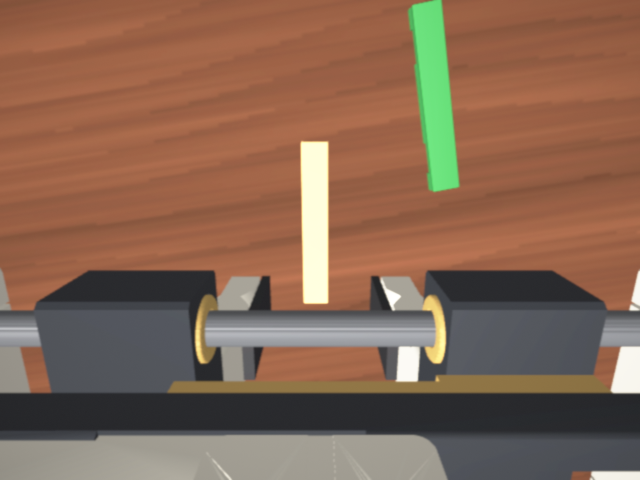

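The wrist view shows the plain slat's full top, from (315,142) to (316,302), with the green slat at upper right (435,95). I'll loosen the plain colour threshold and measure it.

```bash
sed -i "s/'plain':(H>18)&(H<35)&(S>60)&(V>200)/'plain':(H>18)\&(H<38)\&(S>25)\&(V>190)/" h.py; python3 rd.py; python3 - <<'E'
from h import *
c=cap('wrist');s=get_state()
print(w2px(c,s['tcp_pos']-[0,0,.13]))
for k in ['plain','green']:
  for m in blobs(c,k,800):
    ys,xs=np.nonzero(m);print(k,xs.mean(),ys.mean(),ys.min(),ys.max(),m.sum(),rect(c,m,.014))
E
python3 rd.py
```

```text
1.8 [0.4663 0.3518 0.1491] [179.9   0.   -8.6] [-0.  -0.4 -0.5] 0.044 0.0 [ 56.  16. -17.  -0. -57.  25.]
[319.10137338 227.10406266]
plain 316.5257361742878 219.7802250418961 141 302 4177 [465.8 355.2 129.3  19.8  -8.2]
plain 436.07654320987655 330.19135802469134 296 362 810 [361.7 270.4  63.4  17.8  -0.6]
green 436.0804925932536 92.61306442976976 0 189 5603 [545.  255.9 128.5  21.8   2.3]
1.85 [0.466  0.353  0.1495] [180.    0.   -8.5] [ 0.7 -0.7  0.5] 0.0438 0.0 [ 56.  16. -17.   0. -57.  25.]
```

```bash
python3 - <<'E'
from h import *
plan(.4658,.3552,.003,-8.3)
plan(.4658,.3552,.12,-8.3)
E
```

```text
slide [-0.001, -0.002, 0.49] turn -0.0
slide [-0.001, -0.002, 0.49] turn -0.0
slide [0.0, -0.0, -0.78] turn -0.0
```

Call:
send_rows([
  {"slide":[0,-0.005,0.24],"turn":0,"gripper":0.5},
  {"slide":[0,-0.005,0.48],"turn":0,"gripper":0.5},
  {"slide":[0,-0.005,0.7],"turn":0,"gripper":0.5},
  {"slide":[0,-0.005,0.9],"turn":0,"gripper":0.5},
  {"slide":[0,-0.005,0.98],"turn":0,"gripper":0.5},
])

```text
time_s: 2.27
tcp_pos: [0.4636, 0.3539, -0.0004]
eef_rot: [179.8, 0.1, -8.3]
contact_force: [-42.9, -22.0, 150.3]
gripper_width: 0.0439
gripper_force: 77.9
```

Call:
send_rows([
  {"slide":[0,0,0],"turn":0,"gripper":0.5},
  {"slide":[0,0,0],"turn":0,"gripper":0.1},
  {"slide":[0,0,0],"turn":0,"gripper":0.1},
  {"slide":[0,0,0],"turn":0,"gripper":0.1},
  {"slide":[0,0,0],"turn":0,"gripper":0.1},
], newtons=25)

```text
time_s: 2.68
tcp_pos: [0.4654, 0.3553, 0.0029]
eef_rot: [-180.0, -0.0, -8.3]
contact_force: [0.2, 0.4, -0.3]
gripper_width: 0.0229
gripper_force: 0.0
```

Call:
send_rows([
  {"slide":[0,0,0],"turn":0,"gripper":0.1},
  {"slide":[0,0,-0.2],"turn":0,"gripper":0.1},
  {"slide":[0,0,-0.4],"turn":0,"gripper":0.1},
  {"slide":[0,0,-0.6],"turn":0,"gripper":0.1},
  {"slide":[0,0,-0.78],"turn":0,"gripper":0.1},
])

```text
time_s: 3.1
tcp_pos: [0.4655, 0.3547, 0.1215]
eef_rot: [-180.0, -0.0, -8.4]
contact_force: [0.2, 0.1, -0.8]
gripper_width: 0.0197
gripper_force: 25.0
```

That descent overshot: the reading was 150 N, because I braked only in the last row. I'll slow every descent from here. Next I'll check the slat in the hand.

```bash
cat >> h.py <<'E'
def inhand(c,kind,s,dz=.011):
    """slat ends in tool x (mm), from its far end edge"""
    z=s['tcp_pos'][2]+dz;r=np.radians(s['eef_rot'][2])
    for m in blobs(c,kind,300):
        ys,xs=np.nonzero(m)
        P=np.array([px2w(c,(x,y),z)[:2] for x,y in zip(xs,ys)])-s['tcp_pos'][:2]
        tx=P@[np.cos(r),np.sin(r)];ty=P@[np.sin(r),-np.cos(r)]
        print(kind,len(xs),'tx',np.round(np.percentile(tx,[0,1,99,100])*1e3,1),'ty',np.round(np.percentile(ty,[1,50,99])*1e3,1),'rect',rect(c,m,z))
E
python3 - <<'E'
from h import *
c=cap('wrist','w2.png');s=get_state()
inhand(c,'plain',s)
# tray axes from top
t=cap('top','top2.png');print([ (rect(t,m,.01)) for m in blobs(t,'tray',800)][3:6])
plan(.565,-.008,.15,-64.4)
E
python3 rd.py
```

```text
plain 8239 tx [ 0.3  0.7 63.5 64.2] ty [-7.6  1.7 10.9] rect [499.4 350.6  63.9  19.   -8.4]
plain 554 tx [-23.5 -23.    5.4   5.9] ty [22.9 26.5 28.9] rect [455.3 332.6  29.5   5.5  -5. ]
plain 1642 tx [-32.6 -32.6 -15.9 -15.9] ty [-7.8  1.7 10.9] rect [443.5 358.8  18.9  16.6  81.6]
[array([565.7,  -7. , 178.7, 176.8,  25.6])]
slide [0.335, 0.767, -0.067] turn 0.208
slide [0.563, 0.619, -0.067] turn 0.208
slide [0.732, 0.406, -0.067] turn 0.208
3.2 [0.4675 0.357  0.1249] [-179.6   -0.3   -8.3] [-0.1  0.7 -0.8] 0.0196 25.0 [ 56.  17. -19.   0. -54.  25.]
```

View pics/w2.png

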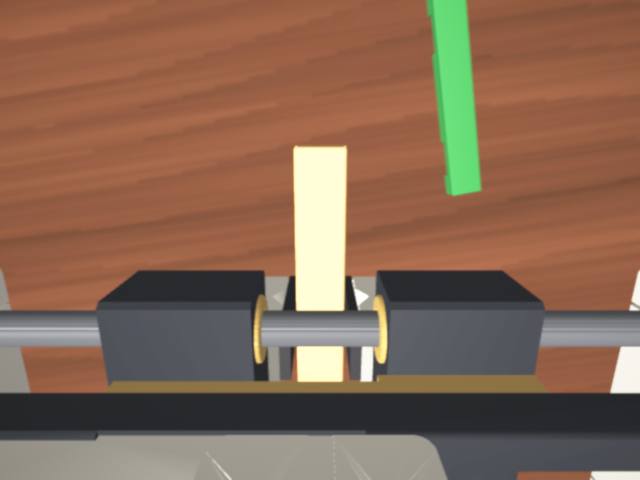

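The wrist view shows the slat held square, its far end at (320,147); the green slat is at (455,95). Next I'll view the stand from the wrist at close range.

```bash
python3 - <<'E'
from h import *
plan(.518,.091,.2,-64.4,[.4658,.3552,.12,-8.3])
E
```

```text
slide [0.299, 0.846, -0.267] turn 0.312
slide [0.662, 0.606, -0.267] turn 0.312
```

Call:
send_rows([
  {"slide":[0.06,0.17,-0.053],"turn":0.062,"gripper":0.1},
  {"slide":[0.12,0.34,-0.106],"turn":0.124,"gripper":0.1},
  {"slide":[0.18,0.51,-0.16],"turn":0.187,"gripper":0.1},
  {"slide":[0.24,0.68,-0.214],"turn":0.25,"gripper":0.1},
  {"slide":[0.299,0.846,-0.267],"turn":0.312,"gripper":0.1},
])

```text
time_s: 3.62
tcp_pos: [0.4911, 0.2212, 0.1596]
eef_rot: [180.0, 0.0, -36.7]
contact_force: [0.6, -0.1, -1.1]
gripper_width: 0.0198
gripper_force: 25.0
```

Call:
send_rows([
  {"slide":[0.132,0.121,-0.053],"turn":0.062,"gripper":0.1},
  {"slide":[0.264,0.242,-0.106],"turn":0.124,"gripper":0.1},
  {"slide":[0.4,0.363,-0.16],"turn":0.187,"gripper":0.1},
  {"slide":[0.53,0.485,-0.214],"turn":0.25,"gripper":0.1},
  {"slide":[0.662,0.606,-0.267],"turn":0.312,"gripper":0.1},
])

```text
time_s: 4.03
tcp_pos: [0.517, 0.0891, 0.1998]
eef_rot: [180.0, 0.0, -64.8]
contact_force: [-0.3, 1.1, -1.1]
gripper_width: 0.0194
gripper_force: 25.0
```

Call:
send_rows([
  {"slide":[0,0,0],"turn":0,"gripper":0.1},
  {"slide":[0,0,0],"turn":0,"gripper":0.1},
  {"slide":[0,0,0],"turn":0,"gripper":0.1},
  {"slide":[0,0,0],"turn":0,"gripper":0.1},
  {"slide":[0,0,0],"turn":0,"gripper":0.1},
])

```text
time_s: 4.45
tcp_pos: [0.5169, 0.0911, 0.1992]
eef_rot: [180.0, 0.0, -64.5]
contact_force: [-0.4, -0.5, -0.3]
gripper_width: 0.0199
gripper_force: 25.0
```

```bash
python3 rd.py; python3 - <<'E'
from h import *
c=cap('wrist','w3.png');s=get_state()
inhand(c,'plain',s)
for m in blobs(c,'tray',1000): print('tray',rect(c,m,.01))
for k in ['run']:
  for m in blobs(c,k,500):
    ys,xs=np.nonzero(m);print(xs.mean(),ys.mean(),rect(c,m,.03))
E
```

```text
4.45 [0.5169 0.0911 0.1992] [180.    0.  -64.5] [-0.4 -0.5 -0.3] 0.0199 25.0 [ 31.   8. -20.  -0. -62.  -6.]
plain 8070 tx [-0.9 -0.4 64.  65.4] ty [-10.4  -0.8   8.7] rect [531.7  62.5  66.5  19.8 -64.9]
plain 1520 tx [-35.  -35.  -18.7 -18.7] ty [-10.3  -0.8   8.7] rect [506.1 115.7  19.2  16.3  25.5]
tray [559.9   5.  178.8 149.6  25.7]
tray [569.1 -14.2 106.7  58.9  25.6]
tray [766.8 215.9 124.5  28.7 -76.8]
tray [704.9 363.1  51.7  36.4 -64.5]
tray [156.3 104.5  52.1  29.6 -64.4]
318.0935508061492 15.383389576302962 [585.2 -47.5 127.2  21.1  25.6]
31.492283950617285 111.44135802469135 [760.7 114.   57.7   8.8  21. ]
317.7716136299634 121.70008448324415 [551.7  22.1 126.7  17.9  25.6]
176.3498223169865 297.74470504619757 [628.1 264.4 247.3 113.4  25.5]
464.6042144495413 296.8695527522936 [313.2 113.3 247.1 113.5  25.9]
319.4054500412882 305.3162675474814 [484.3 161.4 105.2  39.8  25.5]
367.5322769609279 422.65022552867435 [412.7 300.1 664.5 106.7  25.5]
```

View pics/w3.png

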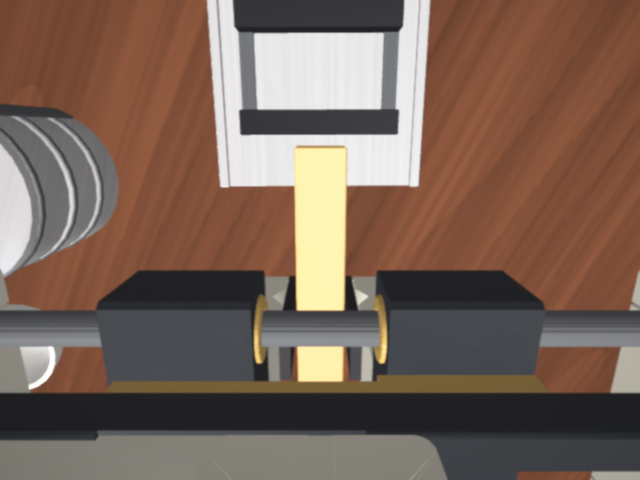

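The wrist view shows the stand with the near runner centred at (318,122), the far one at (318,15), and the slat's far end at (320,147). The bento is at left, clear of the path. The runner middle works out at (0.569,-0.014), which is sled offset -7.8 mm.

```bash
python3 - <<'E'
from h import *
plan(.6051,.0033,.1,-64.4,[.518,.091,.2,-64.4])
plan(.6051,.0033,.04,-64.4)
E
```

```text
slide [0.778, -0.271, 0.667] turn -0.0
slide [0.0, -0.0, 0.4] turn -0.0
```

Call:
send_rows([
  {"slide":[0.18,-0.06,0.15],"turn":0,"gripper":0.1},
  {"slide":[0.36,-0.13,0.3],"turn":0,"gripper":0.1},
  {"slide":[0.54,-0.19,0.45],"turn":0,"gripper":0.1},
  {"slide":[0.7,-0.25,0.6],"turn":0,"gripper":0.1},
  {"slide":[0.778,-0.271,0.667],"turn":0,"gripper":0.1},
])

```text
time_s: 4.92
tcp_pos: [0.6042, 0.0013, 0.096]
eef_rot: [179.8, 0.0, -64.5]
contact_force: [-0.4, 0.0, -0.8]
gripper_width: 0.0196
gripper_force: 25.0
```

Call:
send_rows([
  {"slide":[0,0,0.15],"turn":0,"gripper":0.1},
  {"slide":[0,0,0.27],"turn":0,"gripper":0.1},
  {"slide":[0,0,0.35],"turn":0,"gripper":0.1},
  {"slide":[0,0,0.39],"turn":0,"gripper":0.1},
  {"slide":[0,0,0.4],"turn":0,"gripper":0.1},
])

```text
time_s: 5.33
tcp_pos: [0.6034, 0.003, 0.0385]
eef_rot: [179.9, 0.0, -64.5]
contact_force: [0.4, -0.1, 0.5]
gripper_width: 0.02
gripper_force: 25.0
```

Call:
send_rows([
  {"slide":[0,0,0],"turn":0,"gripper":0.1},
  {"slide":[0,0,0.01],"turn":0,"gripper":0.1},
  {"slide":[0,0,0.02],"turn":0,"gripper":0.1},
  {"slide":[0,0,0.03],"turn":0,"gripper":0.1},
  {"slide":[0,0,0.04],"turn":0,"gripper":0.1},
], newtons=12)

```text
time_s: 5.75
tcp_pos: [0.6044, 0.0028, 0.0342]
eef_rot: [-179.9, -0.0, -64.5]
contact_force: [1.3, 0.9, -0.5]
gripper_width: 0.0196
gripper_force: 12.0
```

Call:
send_rows([
  {"slide":[0,0,0.003],"turn":0,"gripper":0.1},
  {"slide":[0,0,0.005],"turn":0,"gripper":0.1},
  {"slide":[0,0,0.008],"turn":0,"gripper":0.1},
  {"slide":[0,0,0.01],"turn":0,"gripper":0.1},
  {"slide":[0,0,0.01],"turn":0,"gripper":0.1},
])

```text
time_s: 6.17
tcp_pos: [0.6041, 0.0026, 0.0321]
eef_rot: [180.0, -0.0, -64.5]
contact_force: [0.3, -0.1, -0.7]
gripper_width: 0.0199
gripper_force: 12.0
```

Call:
send_rows([
  {"slide":[0,0,0.003],"turn":0,"gripper":0.1},
  {"slide":[0,0,0.005],"turn":0,"gripper":0.1},
  {"slide":[0,0,0.008],"turn":0,"gripper":0.1},
  {"slide":[0,0,0.01],"turn":0,"gripper":0.1},
  {"slide":[0,0,0.01],"turn":0,"gripper":0.1},
])

```text
time_s: 6.58
tcp_pos: [0.604, 0.0026, 0.0306]
eef_rot: [180.0, 0.0, -64.5]
contact_force: [-0.3, -0.2, -0.1]
gripper_width: 0.02
gripper_force: 12.0
```

```bash
for i in 1 2; do python3 rd.py; python3 -c "
from h import *
cap('top')"; done; python3 rd.py
```

```text
6.58 [0.604  0.0026 0.0306] [180.    0.  -64.5] [-0.3 -0.2 -0.1] 0.02 12.0 [ 19.  25. -22.   0. -44.   7.]
6.63 [0.6041 0.0026 0.0306] [180.    0.  -64.5] [ 0.7  0.  -0.4] 0.0196 12.0 [ 19.  25. -22.   0. -44.   7.]
6.68 [0.6041 0.0026 0.0307] [180.   -0.  -64.5] [-0.2  0.  -0.1] 0.0197 12.0 [ 19.  25. -22.   0. -44.   7.]
```

Call:
send_rows([
  {"slide":[0,0,0.004],"turn":0,"gripper":0.1},
  {"slide":[0,0,0.008],"turn":0,"gripper":0.1},
  {"slide":[0,0,0.012],"turn":0,"gripper":0.1},
  {"slide":[0,0,0.015],"turn":0,"gripper":0.1},
  {"slide":[0,0,0.015],"turn":0,"gripper":0.1},
])

```text
time_s: 7.1
tcp_pos: [0.604, 0.0026, 0.0283]
eef_rot: [180.0, 0.0, -64.5]
contact_force: [0.8, -0.1, 0.2]
gripper_width: 0.0196
gripper_force: 12.0
```

Call:
send_rows([
  {"slide":[0,0,0.001],"turn":0,"gripper":0.1},
  {"slide":[0,0,0.002],"turn":0,"gripper":0.1},
  {"slide":[0,0,0.003],"turn":0,"gripper":0.1},
  {"slide":[0,0,0.003],"turn":0,"gripper":0.1},
  {"slide":[0,0,0.003],"turn":0,"gripper":0.1},
])

```text
time_s: 7.52
tcp_pos: [0.6041, 0.0026, 0.028]
eef_rot: [-180.0, -0.0, -64.5]
contact_force: [-0.1, 0.4, 0.6]
gripper_width: 0.0201
gripper_force: 12.0
```

No resistance down to 0.028, so the notches are over the runners. I'll release and lift.

Call:
send_rows([
  {"slide":[0,0,0.002],"turn":0,"gripper":0.1},
  {"slide":[0,0,0.002],"turn":0,"gripper":0.32},
  {"slide":[0,0,0.002],"turn":0,"gripper":0.32},
  {"slide":[0,0,0.002],"turn":0,"gripper":0.32},
  {"slide":[0,0,0.002],"turn":0,"gripper":0.32},
])

```text
time_s: 7.93
tcp_pos: [0.6041, 0.0026, 0.0276]
eef_rot: [-180.0, -0.0, -64.5]
contact_force: [-0.6, 0.5, 0.4]
gripper_width: 0.0281
gripper_force: 0.0
```

Call:
send_rows([
  {"slide":[0,0,-0.05],"turn":0,"gripper":0.32},
  {"slide":[0,0,-0.2],"turn":0,"gripper":0.32},
  {"slide":[0,0,-0.4],"turn":0,"gripper":0.32},
  {"slide":[0,0,-0.6],"turn":0,"gripper":0.32},
  {"slide":[0,0,-0.8],"turn":0,"gripper":0.5},
])

```text
time_s: 8.35
tcp_pos: [0.6038, 0.0025, 0.1495]
eef_rot: [180.0, -0.0, -64.5]
contact_force: [0.2, -0.3, 0.4]
gripper_width: 0.0309
gripper_force: 0.0
```

```bash
python3 - <<'E'
from h import *
t=cap('side','s1.png');t=cap('top')
for m in blobs(t,'plain',300):
    print(m.sum(),rect(t,m,.014),rect(t,m,.039))
s=get_state();print(s['tcp_pos'],s['eef_rot'])
plan(.4606,-.249,.14,10.3,[.6041,.0026,.148,-64.5])
E
```

```text
447 [1081.6 -391.3  139.1   25.4   -3.6] [1069.1 -385.2  136.3   24.9   -3.6]
461 [1024.3  209.   155.8   29.8    1.1] [1013.   203.4  152.8   29.2    1.1]
337 [ 1.0216e+03 -6.5840e+02  1.5030e+02  1.6100e+01  1.0000e+00] [ 1.0104e+03 -6.4710e+02  1.4740e+02  1.5800e+01  1.0000e+00]
4772 [ 7.758e+02 -5.737e+02  2.759e+02  2.164e+02 -1.000e-01] [ 7.693e+02 -5.641e+02  2.705e+02  2.122e+02 -1.000e-01]
436 [ 511.9 -487.5  127.9   19.7  -41.6] [ 510.6 -479.5  125.4   19.4  -41.6]
538 [ 460.6 -247.   131.2   23.7   10.4] [ 460.3 -243.7  128.7   23.3   10.4]
441 [ 289.1 -233.3  128.4   19.4  -72.1] [ 292.1 -230.3  125.9   19.1  -72.1]
[0.60730789 0.00305691 0.15402291] [-1.79475114e+02 -1.55472955e-01 -6.44774568e+01]
slide [0.367, 0.529, 0.018] turn -0.277
slide [0.11, 0.634, 0.018] turn -0.277
slide [-0.167, 0.622, 0.018] turn -0.277
```

View pics/s1.png

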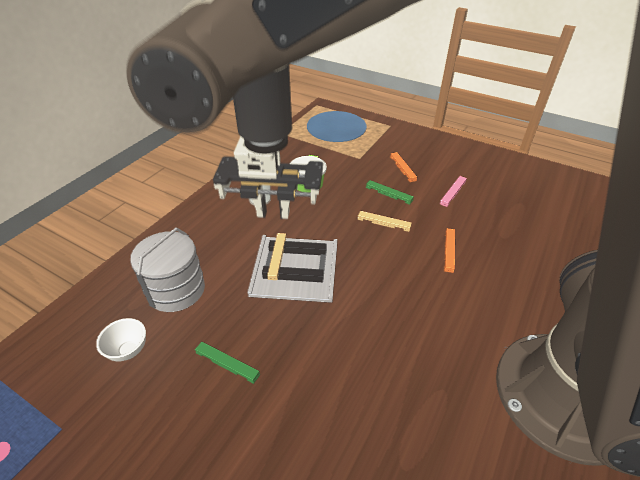

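The side view shows slat 1 lying flat across both runners near the far end, at px (277,257), with everything else undisturbed. On to plain slat 2.

Call:
send_rows([
  {"slide":[0.073,0.106,0],"turn":-0.055,"gripper":0.5},
  {"slide":[0.147,0.212,0.01],"turn":-0.11,"gripper":0.5},
  {"slide":[0.22,0.317,0.01],"turn":-0.166,"gripper":0.5},
  {"slide":[0.294,0.423,0.018],"turn":-0.222,"gripper":0.5},
  {"slide":[0.367,0.529,0.018],"turn":-0.277,"gripper":0.5},
])

```text
time_s: 8.87
tcp_pos: [0.5554, -0.0819, 0.1451]
eef_rot: [-180.0, 0.0, -39.3]
contact_force: [-0.2, 1.1, 0.4]
gripper_width: 0.0437
gripper_force: 0.0
```

Call:
send_rows([
  {"slide":[0.022,0.127,0],"turn":-0.055,"gripper":0.5},
  {"slide":[0.044,0.254,0.01],"turn":-0.11,"gripper":0.5},
  {"slide":[0.066,0.38,0.01],"turn":-0.166,"gripper":0.5},
  {"slide":[0.088,0.507,0.018],"turn":-0.222,"gripper":0.5},
  {"slide":[0.11,0.634,0.018],"turn":-0.277,"gripper":0.5},
])

```text
time_s: 9.28
tcp_pos: [0.5075, -0.1657, 0.1424]
eef_rot: [-180.0, -0.0, -14.4]
contact_force: [0.5, 0.5, -0.1]
gripper_width: 0.0441
gripper_force: 0.0
```

Call:
send_rows([
  {"slide":[-0.033,0.124,0],"turn":-0.055,"gripper":0.5},
  {"slide":[-0.067,0.25,0.01],"turn":-0.11,"gripper":0.5},
  {"slide":[-0.1,0.373,0.01],"turn":-0.166,"gripper":0.5},
  {"slide":[-0.134,0.498,0.018],"turn":-0.222,"gripper":0.5},
  {"slide":[-0.167,0.622,0.018],"turn":-0.277,"gripper":0.5},
])

```text
time_s: 9.7
tcp_pos: [0.4596, -0.2496, 0.1397]
eef_rot: [-180.0, -0.0, 10.5]
contact_force: [0.2, 0.5, 0.3]
gripper_width: 0.044
gripper_force: 0.0
```

Call:
send_rows([
  {"slide":[0,0,0],"turn":0,"gripper":0.5},
  {"slide":[0,0,0],"turn":0,"gripper":0.5},
  {"slide":[0,0,0],"turn":0,"gripper":0.5},
  {"slide":[0,0,0],"turn":0,"gripper":0.5},
  {"slide":[0,0,0],"turn":0,"gripper":0.5},
])

```text
time_s: 10.12
tcp_pos: [0.4607, -0.2484, 0.1396]
eef_rot: [180.0, -0.0, 10.3]
contact_force: [-0.7, 0.1, 0.7]
gripper_width: 0.0439
gripper_force: 0.0
```

```bash
python3 rd.py; python3 - <<'E'
from h import *
s=get_state();c=cap('wrist')
inhand(c,'plain',s,.014-s['tcp_pos'][2])
t=cap('top')
for k in ['plain','tray']:
  for m in blobs(t,k,200):
    r=rect(t,m,.039)
    if .35<r[0]/1e3<.7 and abs(r[1])<150: print(k,m.sum(),r,rect(t,m,.01))
E
```

```text
10.12 [ 0.4607 -0.2484  0.1396] [180.   -0.   10.3] [-0.7  0.1  0.7] 0.0439 0.0 [ -7.  11. -25.  -0. -54. 107.]
plain 4334 tx [-62.8 -61.9  64.7  65.4] ty [-10.   -0.4   9.2] rect [ 461.9 -247.8  128.3   19.7   10.5]
plain 765 tx [-115.8 -114.8  -57.6  -55.9] ty [ 82.9  95.4 102.3] rect [ 392.9 -355.2   61.2   16.6   19.3]
plain 325 [611.6 -12.6  94.9  23.  -64.6] [615.5 -11.1  97.1  23.5 -64.6]
tray 1332 [594.5   6.7 172.7 105.  -64.7] [598.    8.7 176.7 107.5 -64.7]
tray 275 [ 494.  -138.5  119.4   15.2   -7.1] [ 495.2 -139.9  122.2   15.6   -7.1]
```

Call:
send_rows([
  {"slide":[0.009,0,0.2],"turn":0,"gripper":0.5},
  {"slide":[0.009,0,0.42],"turn":0,"gripper":0.5},
  {"slide":[0.009,0,0.62],"turn":0,"gripper":0.5},
  {"slide":[0.009,0,0.75],"turn":0,"gripper":0.5},
  {"slide":[0.009,0,0.82],"turn":0,"gripper":0.5},
])

```text
time_s: 10.63
tcp_pos: [0.4601, -0.248, 0.0138]
eef_rot: [-179.9, 0.2, 10.3]
contact_force: [0.4, -0.8, 0.8]
gripper_width: 0.0438
gripper_force: 0.0
```

Call:
send_rows([
  {"slide":[0,0,0.04],"turn":0,"gripper":0.5},
  {"slide":[0,0,0.06],"turn":0,"gripper":0.5},
  {"slide":[0,0,0.08],"turn":0,"gripper":0.5},
  {"slide":[0,0,0.09],"turn":0,"gripper":0.5},
  {"slide":[0,0,0.09],"turn":0,"gripper":0.5},
])

```text
time_s: 11.05
tcp_pos: [0.4621, -0.2487, 0.0035]
eef_rot: [180.0, -0.1, 10.3]
contact_force: [-1.4, 0.1, 0.2]
gripper_width: 0.0436
gripper_force: 0.0
```

Call:
send_rows([
  {"slide":[0,0,0],"turn":0,"gripper":0.1},
  {"slide":[0,0,0],"turn":0,"gripper":0.1},
  {"slide":[0,0,0],"turn":0,"gripper":0.1},
  {"slide":[0,0,0],"turn":0,"gripper":0.1},
  {"slide":[0,0,0],"turn":0,"gripper":0.1},
], newtons=25)

```text
time_s: 11.47
tcp_pos: [0.4618, -0.2487, 0.0034]
eef_rot: [180.0, -0.0, 10.3]
contact_force: [-0.8, 0.2, 2.1]
gripper_width: 0.0196
gripper_force: 25.0
```

Call:
send_rows([
  {"slide":[0,0,0],"turn":0,"gripper":0.1},
  {"slide":[0,0,-0.15],"turn":0,"gripper":0.1},
  {"slide":[0,0,-0.35],"turn":0,"gripper":0.1},
  {"slide":[0,0,-0.5],"turn":0,"gripper":0.1},
  {"slide":[0,0,-0.6],"turn":0,"gripper":0.1},
])

```text
time_s: 11.88
tcp_pos: [0.4625, -0.2489, 0.0954]
eef_rot: [179.9, -0.1, 10.3]
contact_force: [-0.3, -0.6, -1.1]
gripper_width: 0.0197
gripper_force: 25.0
```

```bash
python3 rd.py; python3 - <<'E'
from h import *
s=get_state();c=cap('wrist')
inhand(c,'plain',s)
# relative to slat 1 actual TCP (.6041,.0026), axis u 25.5
t=np.radians(25.6);g=np.array([.6041,.0026])-.080*np.array([np.cos(t),np.sin(t)]);print(g)
s=get_state();p=s['tcp_pos'];plan(g[0],g[1],.1,-64.5,[.4619,-.2479,.0945,10.3])
E
```

```text
11.88 [ 0.4625 -0.2489  0.0954] [ 1.799e+02 -1.000e-01  1.030e+01] [-0.3 -0.6 -1.1] 0.0197 25.0 [ -7.  14. -28.   0. -48. 107.]
plain 7916 tx [-0.   0.4 64.2 65. ] ty [-10.3  -0.9   8.7] rect [ 494.3 -242.3   65.    19.5   10.3]
plain 515 tx [-25.2 -24.7   4.9   5.3] ty [21.5 25.4 27.7] rect [ 457.2 -275.2   30.8    5.1   14.8]
plain 1560 tx [-34.7 -34.7 -17.8 -17.8] ty [-10.4  -1.    8.6] rect [ 436.5 -252.8   19.4   16.8  -79.8]
[ 0.5319534  -0.03196686]
slide [0.239, -0.444, -0.012] turn 0.277
slide [0.029, -0.504, -0.012] turn 0.277
slide [-0.186, -0.469, -0.012] turn 0.277
```

Call:
send_rows([
  {"slide":[0.048,-0.089,0],"turn":0.055,"gripper":0.1},
  {"slide":[0.096,-0.178,0],"turn":0.11,"gripper":0.1},
  {"slide":[0.143,-0.266,0],"turn":0.166,"gripper":0.1},
  {"slide":[0.191,-0.355,0],"turn":0.222,"gripper":0.1},
  {"slide":[0.239,-0.444,-0.012],"turn":0.277,"gripper":0.1},
])

```text
time_s: 12.35
tcp_pos: [0.4848, -0.1761, 0.0944]
eef_rot: [180.0, 0.0, -14.9]
contact_force: [-1.0, -0.4, -0.3]
gripper_width: 0.0196
gripper_force: 25.0
```

Call:
send_rows([
  {"slide":[0.006,-0.1,0],"turn":0.055,"gripper":0.1},
  {"slide":[0.012,-0.2,0],"turn":0.11,"gripper":0.1},
  {"slide":[0.018,-0.3,0],"turn":0.166,"gripper":0.1},
  {"slide":[0.024,-0.4,0],"turn":0.222,"gripper":0.1},
  {"slide":[0.029,-0.504,-0.012],"turn":0.277,"gripper":0.1},
])

```text
time_s: 12.77
tcp_pos: [0.5081, -0.104, 0.0961]
eef_rot: [180.0, 0.0, -39.9]
contact_force: [1.0, -0.4, -0.5]
gripper_width: 0.02
gripper_force: 25.0
```

Call:
send_rows([
  {"slide":[-0.04,-0.1,0],"turn":0.055,"gripper":0.1},
  {"slide":[-0.08,-0.2,0],"turn":0.11,"gripper":0.1},
  {"slide":[-0.12,-0.3,0],"turn":0.166,"gripper":0.1},
  {"slide":[-0.16,-0.4,0],"turn":0.222,"gripper":0.1},
  {"slide":[-0.186,-0.469,-0.012],"turn":0.277,"gripper":0.1},
])

```text
time_s: 13.18
tcp_pos: [0.5318, -0.0316, 0.0979]
eef_rot: [180.0, 0.0, -64.8]
contact_force: [0.3, -0.4, 0.1]
gripper_width: 0.0197
gripper_force: 25.0
```

Call:
send_rows([
  {"slide":[0,0,0.05],"turn":0,"gripper":0.1},
  {"slide":[0,0,0.15],"turn":0,"gripper":0.1},
  {"slide":[0,0,0.25],"turn":0,"gripper":0.1},
  {"slide":[0,0,0.32],"turn":0,"gripper":0.1},
  {"slide":[0,0,0.36],"turn":0,"gripper":0.1},
])

```text
time_s: 13.6
tcp_pos: [0.5305, -0.0333, 0.0426]
eef_rot: [179.9, 0.0, -64.5]
contact_force: [0.0, -0.3, 0.2]
gripper_width: 0.0195
gripper_force: 25.0
```

Call:
send_rows([
  {"slide":[0,0,0],"turn":0,"gripper":0.1},
  {"slide":[0,0,0],"turn":0,"gripper":0.1},
  {"slide":[0,0,0],"turn":0,"gripper":0.1},
  {"slide":[0,0,0],"turn":0,"gripper":0.1},
  {"slide":[0,0,0],"turn":0,"gripper":0.1},
], newtons=12)

```text
time_s: 14.02
tcp_pos: [0.5323, -0.0326, 0.0451]
eef_rot: [-179.9, -0.0, -64.5]
contact_force: [-0.0, 0.4, -0.8]
gripper_width: 0.0198
gripper_force: 12.0
```

```bash
python3 - <<'E'
from h import *
s=get_state();p=s['tcp_pos'];print(p,s['eef_rot'])
plan(.53195,-.03197,.035,-64.5,[*p,s['eef_rot'][2]])
E
```

```text
[ 0.5322682  -0.03262988  0.04513125] [-1.79926028e+02 -1.35239852e-02 -6.45253801e+01]
slide [-0.005, 0.0, 0.068] turn -0.0
```

Call:
send_rows([
  {"slide":[-0.005,0,0.02],"turn":0,"gripper":0.1},
  {"slide":[-0.005,0,0.04],"turn":0,"gripper":0.1},
  {"slide":[-0.005,0,0.06],"turn":0,"gripper":0.1},
  {"slide":[-0.005,0,0.072],"turn":0,"gripper":0.1},
  {"slide":[-0.005,0,0.075],"turn":0,"gripper":0.1},
])

```text
time_s: 14.43
tcp_pos: [0.5312, -0.0321, 0.0327]
eef_rot: [180.0, 0.0, -64.5]
contact_force: [-0.5, 0.3, -1.0]
gripper_width: 0.02
gripper_force: 12.0
```

Call:
send_rows([
  {"slide":[0,0,0.004],"turn":0,"gripper":0.1},
  {"slide":[0,0,0.008],"turn":0,"gripper":0.1},
  {"slide":[0,0,0.012],"turn":0,"gripper":0.1},
  {"slide":[0,0,0.016],"turn":0,"gripper":0.1},
  {"slide":[0,0,0.018],"turn":0,"gripper":0.1},
])

```text
time_s: 14.85
tcp_pos: [0.5315, -0.032, 0.0305]
eef_rot: [-180.0, 0.0, -64.5]
contact_force: [-0.0, 0.4, 0.1]
gripper_width: 0.0198
gripper_force: 12.0
```

Call:
send_rows([
  {"slide":[0,0,0.002],"turn":0,"gripper":0.1},
  {"slide":[0,0,0.004],"turn":0,"gripper":0.1},
  {"slide":[0,0,0.006],"turn":0,"gripper":0.1},
  {"slide":[0,0,0.008],"turn":0,"gripper":0.1},
  {"slide":[0,0,0.01],"turn":0,"gripper":0.1},
])

```text
time_s: 15.27
tcp_pos: [0.5315, -0.0321, 0.029]
eef_rot: [-180.0, -0.0, -64.5]
contact_force: [-0.0, 0.4, -0.4]
gripper_width: 0.0196
gripper_force: 12.0
```

Call:
send_rows([
  {"slide":[0,0,0.002],"turn":0,"gripper":0.1},
  {"slide":[0,0,0.003],"turn":0,"gripper":0.1},
  {"slide":[0,0,0.003],"turn":0,"gripper":0.32},
  {"slide":[0,0,0.003],"turn":0,"gripper":0.32},
  {"slide":[0,0,0.003],"turn":0,"gripper":0.32},
])

```text
time_s: 15.68
tcp_pos: [0.5315, -0.032, 0.0286]
eef_rot: [-180.0, -0.0, -64.5]
contact_force: [-0.2, -0.0, 0.1]
gripper_width: 0.0275
gripper_force: 0.0
```

Call:
send_rows([
  {"slide":[0,0,-0.02],"turn":0,"gripper":0.32},
  {"slide":[0,0,-0.15],"turn":0,"gripper":0.32},
  {"slide":[0,0,-0.35],"turn":0,"gripper":0.32},
  {"slide":[0,0,-0.55],"turn":0,"gripper":0.32},
  {"slide":[0,0,-0.7],"turn":0,"gripper":0.5},
])

```text
time_s: 16.1
tcp_pos: [0.532, -0.0321, 0.1361]
eef_rot: [-179.9, -0.0, -64.5]
contact_force: [1.4, -0.0, 0.5]
gripper_width: 0.0311
gripper_force: 0.0
```

```bash
python3 rd.py; python3 - <<'E'
from h import *
plan(.4985,-.360,.14,-3.1,[.5315,-.032,.1333,-64.5])
E
```

```text
16.1 [ 0.532  -0.0321  0.1361] [-179.9   -0.   -64.5] [ 1.4 -0.   0.5] 0.0311 0.0 [ 18.  12. -24.   0. -54.   8.]
slide [0.939, 0.57, -0.022] turn -0.341
slide [0.517, 0.97, -0.022] turn -0.341
```

Call:
send_rows([
  {"slide":[0.188,0.114,0],"turn":-0.068,"gripper":0.5},
  {"slide":[0.376,0.228,0],"turn":-0.136,"gripper":0.5},
  {"slide":[0.563,0.342,-0.01],"turn":-0.204,"gripper":0.5},
  {"slide":[0.751,0.456,-0.02],"turn":-0.272,"gripper":0.5},
  {"slide":[0.939,0.57,-0.022],"turn":-0.341,"gripper":0.5},
])

```text
time_s: 16.52
tcp_pos: [0.5146, -0.1973, 0.1376]
eef_rot: [-180.0, -0.0, -33.5]
contact_force: [0.9, -0.0, 0.7]
gripper_width: 0.044
gripper_force: 0.0
```

Call:
send_rows([
  {"slide":[0.103,0.194,0],"turn":-0.068,"gripper":0.5},
  {"slide":[0.207,0.388,0],"turn":-0.136,"gripper":0.5},
  {"slide":[0.31,0.582,-0.01],"turn":-0.204,"gripper":0.5},
  {"slide":[0.414,0.776,-0.02],"turn":-0.272,"gripper":0.5},
  {"slide":[0.517,0.97,-0.022],"turn":-0.341,"gripper":0.5},
])

```text
time_s: 16.93
tcp_pos: [0.4979, -0.3617, 0.1407]
eef_rot: [180.0, -0.0, -2.8]
contact_force: [1.3, -0.1, -0.1]
gripper_width: 0.0439
gripper_force: 0.0
```

Call:
send_rows([
  {"slide":[0,0,0],"turn":0,"gripper":0.5},
  {"slide":[0,0,0],"turn":0,"gripper":0.5},
  {"slide":[0,0,0],"turn":0,"gripper":0.5},
  {"slide":[0,0,0],"turn":0,"gripper":0.5},
  {"slide":[0,0,0],"turn":0,"gripper":0.5},
])

```text
time_s: 17.35
tcp_pos: [0.4985, -0.3591, 0.1404]
eef_rot: [-180.0, -0.0, -3.1]
contact_force: [-0.1, 0.1, -0.1]
gripper_width: 0.0439
gripper_force: 0.0
```

```bash
python3 rd.py; python3 - <<'E'
from h import *
s=get_state();c=cap('wrist')
inhand(c,'green',s,.014-s['tcp_pos'][2])
c=cap('top','top5.png')
i=cv2.resize(c['img'][185:285,240:350,::-1],(660,600),interpolation=2);cv2.imwrite('pics/top5c.png',i)
E
```

```text
17.35 [ 0.4985 -0.3591  0.1404] [-180.    -0.    -3.1] [-0.1  0.1 -0.1] 0.0439 0.0 [-18.  19. -14.  -0. -57. 104.]
green 3938 tx [-62.3 -61.5  63.9  64.6] ty [-7.   1.8 10.9] rect [ 499.5 -361.1  127.    18.3   -3. ]
```

View pics/top5c.png

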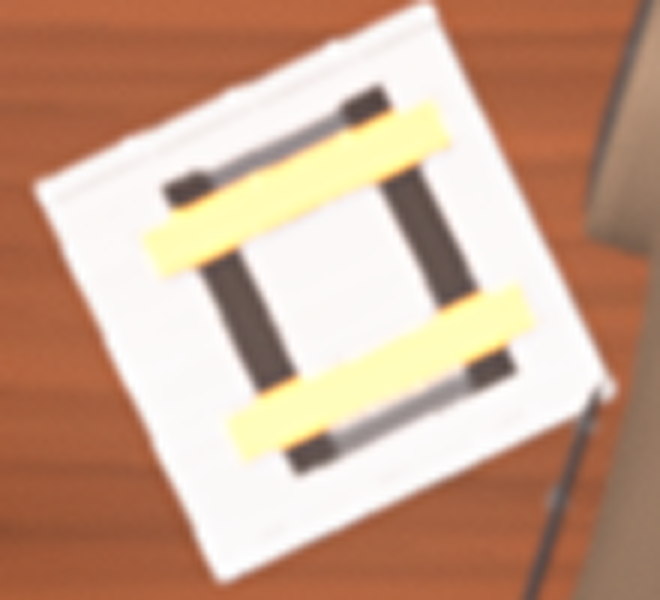

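The top crop shows both plain slats parallel across both runners, centred about (300,190) and (380,370), each near a runner end. Now I'll pick the first green slat.

Call:
send_rows([
  {"slide":[0.008,0.01,0.2],"turn":0,"gripper":0.5},
  {"slide":[0.008,0.01,0.42],"turn":0,"gripper":0.5},
  {"slide":[0.008,0.01,0.62],"turn":0,"gripper":0.5},
  {"slide":[0.008,0.01,0.75],"turn":0,"gripper":0.5},
  {"slide":[0.008,0.01,0.82],"turn":0,"gripper":0.5},
])

```text
time_s: 17.87
tcp_pos: [0.498, -0.3603, 0.0144]
eef_rot: [-179.9, 0.2, -3.1]
contact_force: [-0.1, 0.3, -0.0]
gripper_width: 0.0435
gripper_force: 0.0
```

Call:
send_rows([
  {"slide":[0,0,0.04],"turn":0,"gripper":0.5},
  {"slide":[0,0,0.06],"turn":0,"gripper":0.5},
  {"slide":[0,0,0.08],"turn":0,"gripper":0.5},
  {"slide":[0,0,0.09],"turn":0,"gripper":0.5},
  {"slide":[0,0,0.093],"turn":0,"gripper":0.5},
])

```text
time_s: 18.28
tcp_pos: [0.5, -0.3618, 0.0041]
eef_rot: [180.0, -0.1, -3.1]
contact_force: [0.1, -0.9, 1.2]
gripper_width: 0.0441
gripper_force: 0.0
```

Call:
send_rows([
  {"slide":[0,0,0],"turn":0,"gripper":0.1},
  {"slide":[0,0,0],"turn":0,"gripper":0.1},
  {"slide":[0,0,0],"turn":0,"gripper":0.1},
  {"slide":[0,0,0],"turn":0,"gripper":0.1},
  {"slide":[0,0,0],"turn":0,"gripper":0.1},
], newtons=25)

```text
time_s: 18.7
tcp_pos: [0.4995, -0.3617, 0.0035]
eef_rot: [180.0, -0.0, -3.2]
contact_force: [-0.1, 0.8, 1.3]
gripper_width: 0.0196
gripper_force: 25.0
```

Call:
send_rows([
  {"slide":[0,0,0],"turn":0,"gripper":0.1},
  {"slide":[0,0,-0.15],"turn":0,"gripper":0.1},
  {"slide":[0,0,-0.35],"turn":0,"gripper":0.1},
  {"slide":[0,0,-0.5],"turn":0,"gripper":0.1},
  {"slide":[0,0,-0.6],"turn":0,"gripper":0.1},
])

```text
time_s: 19.12
tcp_pos: [0.5002, -0.362, 0.0957]
eef_rot: [179.9, -0.1, -3.1]
contact_force: [0.4, -0.5, -0.6]
gripper_width: 0.02
gripper_force: 25.0
```

```bash
python3 rd.py; python3 - <<'E'
from h import *
s=get_state();c=cap('wrist')
inhand(c,'green',s)
plan(.5850,-.0509,.1,25.5,[.4997,-.3607,.0935,-3.1])
E
```

```text
19.12 [ 0.5002 -0.362   0.0957] [ 1.799e+02 -1.000e-01 -3.100e+00] [ 0.4 -0.5 -0.6] 0.02 25.0 [-18.  21. -16.   0. -52. 105.]
green 7742 tx [-0.2  0.3 63.7 64.1] ty [-10.2  -0.7   8.5] rect [ 532.1 -362.9   64.3   20.1   -3.2]
green 1424 tx [-33.8 -33.8 -18.  -18. ] ty [-10.1  -0.7   8.4] rect [ 474.4 -359.8   18.8   15.8   86.8]
slide [0.152, -0.698, -0.014] turn -0.106
slide [0.266, -0.663, -0.014] turn -0.106
slide [0.372, -0.61, -0.014] turn -0.106
```

Call:
send_rows([
  {"slide":[0.03,-0.14,0],"turn":-0.021,"gripper":0.1},
  {"slide":[0.061,-0.28,-0.01],"turn":-0.042,"gripper":0.1},
  {"slide":[0.091,-0.42,-0.01],"turn":-0.063,"gripper":0.1},
  {"slide":[0.122,-0.56,-0.014],"turn":-0.085,"gripper":0.1},
  {"slide":[0.152,-0.698,-0.014],"turn":-0.106,"gripper":0.1},
])

```text
time_s: 19.58
tcp_pos: [0.5278, -0.2573, 0.0951]
eef_rot: [-180.0, 0.0, 6.5]
contact_force: [0.9, -0.3, -1.2]
gripper_width: 0.0199
gripper_force: 25.0
```

Call:
send_rows([
  {"slide":[0.053,-0.133,0],"turn":-0.021,"gripper":0.1},
  {"slide":[0.106,-0.266,-0.01],"turn":-0.042,"gripper":0.1},
  {"slide":[0.16,-0.4,-0.01],"turn":-0.063,"gripper":0.1},
  {"slide":[0.213,-0.53,-0.014],"turn":-0.085,"gripper":0.1},
  {"slide":[0.266,-0.663,-0.014],"turn":-0.106,"gripper":0.1},
])

```text
time_s: 20.0
tcp_pos: [0.5565, -0.154, 0.0973]
eef_rot: [-180.0, 0.0, 16.0]
contact_force: [-0.1, 0.3, -0.6]
gripper_width: 0.0199
gripper_force: 25.0
```

Call:
send_rows([
  {"slide":[0.09,-0.14,0],"turn":-0.021,"gripper":0.1},
  {"slide":[0.18,-0.28,-0.01],"turn":-0.042,"gripper":0.1},
  {"slide":[0.26,-0.42,-0.01],"turn":-0.063,"gripper":0.1},
  {"slide":[0.33,-0.54,-0.014],"turn":-0.085,"gripper":0.1},
  {"slide":[0.372,-0.61,-0.014],"turn":-0.106,"gripper":0.1},
])

```text
time_s: 20.42
tcp_pos: [0.5854, -0.0498, 0.0994]
eef_rot: [-180.0, -0.0, 25.6]
contact_force: [0.4, 0.3, -1.4]
gripper_width: 0.0194
gripper_force: 25.0
```

Call:
send_rows([
  {"slide":[0,0,0.05],"turn":0,"gripper":0.1},
  {"slide":[0,0,0.15],"turn":0,"gripper":0.1},
  {"slide":[0,0,0.22],"turn":0,"gripper":0.1},
  {"slide":[0,0,0.27],"turn":0,"gripper":0.1},
  {"slide":[0,0,0.29],"turn":0,"gripper":0.1},
])

```text
time_s: 20.83
tcp_pos: [0.5838, -0.0525, 0.0542]
eef_rot: [-180.0, 0.2, 25.4]
contact_force: [-0.8, -0.2, -0.7]
gripper_width: 0.0199
gripper_force: 25.0
```

Call:
send_rows([
  {"slide":[0,0,0],"turn":0,"gripper":0.1},
  {"slide":[0,0,0],"turn":0,"gripper":0.1},
  {"slide":[0,0,0],"turn":0,"gripper":0.1},
  {"slide":[0,0,0],"turn":0,"gripper":0.1},
  {"slide":[0,0,0],"turn":0,"gripper":0.1},
], newtons=12)

```text
time_s: 21.25
tcp_pos: [0.5853, -0.0518, 0.0566]
eef_rot: [180.0, -0.1, 25.5]
contact_force: [0.3, 0.1, -0.5]
gripper_width: 0.0196
gripper_force: 12.0
```

```bash
python3 - <<'E'
from h import *
s=get_state();p=s['tcp_pos'];print(p,s['eef_rot'])
plan(.5854,-.0507,.044,25.5,[*p,s['eef_rot'][2]])
E
```

```text
[ 0.58532112 -0.05175003  0.05656459] [ 1.79986655e+02 -5.25378636e-02  2.54581888e+01]
slide [0.003, -0.006, 0.084] turn -0.0
```

Call:
send_rows([
  {"slide":[0.003,-0.006,0.025],"turn":0,"gripper":0.1},
  {"slide":[0.003,-0.006,0.05],"turn":0,"gripper":0.1},
  {"slide":[0.003,-0.006,0.07],"turn":0,"gripper":0.1},
  {"slide":[0.003,-0.006,0.082],"turn":0,"gripper":0.1},
  {"slide":[0.003,-0.006,0.084],"turn":0,"gripper":0.1},
])

```text
time_s: 21.67
tcp_pos: [0.5846, -0.0508, 0.0427]
eef_rot: [-180.0, 0.1, 25.5]
contact_force: [0.6, 0.2, -1.0]
gripper_width: 0.0198
gripper_force: 12.0
```

Call:
send_rows([
  {"slide":[0,0,0.004],"turn":0,"gripper":0.1},
  {"slide":[0,0,0.008],"turn":0,"gripper":0.1},
  {"slide":[0,0,0.012],"turn":0,"gripper":0.1},
  {"slide":[0,0,0.016],"turn":0,"gripper":0.1},
  {"slide":[0,0,0.018],"turn":0,"gripper":0.1},
])

```text
time_s: 22.08
tcp_pos: [0.585, -0.0507, 0.0407]
eef_rot: [-180.0, -0.0, 25.5]
contact_force: [-0.3, 0.2, -0.5]
gripper_width: 0.0197
gripper_force: 12.0
```

Call:
send_rows([
  {"slide":[0,0,0.004],"turn":0,"gripper":0.1},
  {"slide":[0,0,0.008],"turn":0,"gripper":0.1},
  {"slide":[0,0,0.012],"turn":0,"gripper":0.1},
  {"slide":[0,0,0.016],"turn":0,"gripper":0.1},
  {"slide":[0,0,0.018],"turn":0,"gripper":0.1},
])

```text
time_s: 22.5
tcp_pos: [0.585, -0.0507, 0.0379]
eef_rot: [180.0, 0.0, 25.5]
contact_force: [0.1, -0.5, -0.1]
gripper_width: 0.0195
gripper_force: 12.0
```

Call:
send_rows([
  {"slide":[0,0,0.001],"turn":0,"gripper":0.1},
  {"slide":[0,0,0.002],"turn":0,"gripper":0.1},
  {"slide":[0,0,0.002],"turn":0,"gripper":0.32},
  {"slide":[0,0,0.002],"turn":0,"gripper":0.32},
  {"slide":[0,0,0.002],"turn":0,"gripper":0.32},
])

```text
time_s: 22.92
tcp_pos: [0.5851, -0.0507, 0.0378]
eef_rot: [180.0, -0.0, 25.5]
contact_force: [-0.5, -0.8, 0.0]
gripper_width: 0.0273
gripper_force: 0.0
```

Call:
send_rows([
  {"slide":[0,0,-0.02],"turn":0,"gripper":0.32},
  {"slide":[0,0,-0.15],"turn":0,"gripper":0.32},
  {"slide":[0,0,-0.35],"turn":0,"gripper":0.32},
  {"slide":[0,0,-0.55],"turn":0,"gripper":0.32},
  {"slide":[0,0,-0.68],"turn":0,"gripper":0.32},
])

```text
time_s: 23.33
tcp_pos: [0.586, -0.0508, 0.1429]
eef_rot: [179.9, -0.1, 25.5]
contact_force: [0.4, 0.8, 0.3]
gripper_width: 0.0279
gripper_force: 0.0
```

```bash
python3 rd.py; python3 - <<'E'
from h import *
plan(.545,.2545,.14,1.7,[.585,-.0507,.1395,25.5])
E
```

```text
23.33 [ 0.586  -0.0508  0.1429] [ 1.799e+02 -1.000e-01  2.550e+01] [0.4 0.8 0.3] 0.0279 0.0 [ 14.  16. -17.   0. -56. 101.]
slide [0.212, -0.65, -0.001] turn 0.088
slide [0.12, -0.673, -0.001] turn 0.088
slide [0.026, -0.684, -0.001] turn 0.088
```

Call:
send_rows([
  {"slide":[0.042,-0.13,0],"turn":0.018,"gripper":0.5},
  {"slide":[0.085,-0.26,0],"turn":0.035,"gripper":0.5},
  {"slide":[0.127,-0.39,0],"turn":0.053,"gripper":0.5},
  {"slide":[0.17,-0.52,0],"turn":0.07,"gripper":0.5},
  {"slide":[0.212,-0.65,0],"turn":0.088,"gripper":0.5},
])

```text
time_s: 23.75
tcp_pos: [0.5716, 0.0518, 0.1402]
eef_rot: [-180.0, -0.0, 17.5]
contact_force: [0.7, 0.5, 0.1]
gripper_width: 0.0436
gripper_force: 0.0
```

Call:
send_rows([
  {"slide":[0.024,-0.135,0],"turn":0.018,"gripper":0.5},
  {"slide":[0.048,-0.27,0],"turn":0.035,"gripper":0.5},
  {"slide":[0.072,-0.4,0],"turn":0.053,"gripper":0.5},
  {"slide":[0.096,-0.54,0],"turn":0.07,"gripper":0.5},
  {"slide":[0.12,-0.673,0],"turn":0.088,"gripper":0.5},
])

```text
time_s: 24.17
tcp_pos: [0.5583, 0.1537, 0.1401]
eef_rot: [-180.0, -0.0, 9.6]
contact_force: [0.8, -0.7, 0.4]
gripper_width: 0.044
gripper_force: 0.0
```

Call:
send_rows([
  {"slide":[0.005,-0.15,0],"turn":0.018,"gripper":0.5},
  {"slide":[0.01,-0.3,0],"turn":0.035,"gripper":0.5},
  {"slide":[0.016,-0.46,0],"turn":0.053,"gripper":0.5},
  {"slide":[0.022,-0.6,0],"turn":0.07,"gripper":0.5},
  {"slide":[0.026,-0.684,0],"turn":0.088,"gripper":0.5},
])

```text
time_s: 24.58
tcp_pos: [0.545, 0.2565, 0.1401]
eef_rot: [-180.0, -0.0, 1.7]
contact_force: [0.1, -0.5, 0.5]
gripper_width: 0.0437
gripper_force: 0.0
```

Call:
send_rows([
  {"slide":[0,0,0],"turn":0,"gripper":0.5},
  {"slide":[0,0,0],"turn":0,"gripper":0.5},
  {"slide":[0,0,0],"turn":0,"gripper":0.5},
  {"slide":[0,0,0],"turn":0,"gripper":0.5},
  {"slide":[0,0,0],"turn":0,"gripper":0.5},
])

```text
time_s: 25.0
tcp_pos: [0.5453, 0.2537, 0.1398]
eef_rot: [-180.0, -0.0, 1.7]
contact_force: [-1.0, -0.2, -0.8]
gripper_width: 0.0438
gripper_force: 0.0
```

```bash
python3 rd.py; python3 - <<'E'
from h import *
s=get_state();c=cap('wrist')
inhand(c,'green',s,.014-s['tcp_pos'][2])
E
```

```text
25.0 [0.5453 0.2537 0.1398] [-180.    -0.     1.7] [-1.  -0.2 -0.8] 0.0438 0.0 [ 44.  18. -16.  -0. -57.  48.]
green 3984 tx [-63.8 -62.1  63.2  63.9] ty [-9.3 -0.4  8.9] rect [545.4 254.1 127.8  18.1   2.1]
```

Call:
send_rows([
  {"slide":[0.002,0,0.2],"turn":-0.004,"gripper":0.5},
  {"slide":[0.002,0,0.42],"turn":-0.004,"gripper":0.5},
  {"slide":[0.002,0,0.62],"turn":-0.004,"gripper":0.5},
  {"slide":[0.002,0,0.75],"turn":-0.004,"gripper":0.5},
  {"slide":[0.002,0,0.82],"turn":-0.004,"gripper":0.5},
])

```text
time_s: 25.47
tcp_pos: [0.5443, 0.2529, 0.0139]
eef_rot: [179.9, 0.2, 2.0]
contact_force: [-0.2, 0.3, 0.7]
gripper_width: 0.0441
gripper_force: 0.0
```

Call:
send_rows([
  {"slide":[0,0,0.04],"turn":0,"gripper":0.5},
  {"slide":[0,0,0.06],"turn":0,"gripper":0.5},
  {"slide":[0,0,0.08],"turn":0,"gripper":0.5},
  {"slide":[0,0,0.089],"turn":0,"gripper":0.5},
  {"slide":[0,0,0.089],"turn":0,"gripper":0.5},
])

```text
time_s: 25.88
tcp_pos: [0.546, 0.2548, 0.0041]
eef_rot: [-180.0, -0.1, 2.1]
contact_force: [-1.0, -0.9, 0.1]
gripper_width: 0.0437
gripper_force: 0.0
```

Call:
send_rows([
  {"slide":[0,0,0],"turn":0,"gripper":0.1},
  {"slide":[0,0,0],"turn":0,"gripper":0.1},
  {"slide":[0,0,0],"turn":0,"gripper":0.1},
  {"slide":[0,0,0],"turn":0,"gripper":0.1},
  {"slide":[0,0,0],"turn":0,"gripper":0.1},
], newtons=25)

```text
time_s: 26.3
tcp_pos: [0.5456, 0.2546, 0.0037]
eef_rot: [-180.0, -0.0, 2.1]
contact_force: [-0.8, 0.3, 2.1]
gripper_width: 0.0197
gripper_force: 25.0
```

Call:
send_rows([
  {"slide":[0,0,0],"turn":0,"gripper":0.1},
  {"slide":[0,0,-0.15],"turn":0,"gripper":0.1},
  {"slide":[0,0,-0.35],"turn":0,"gripper":0.1},
  {"slide":[0,0,-0.5],"turn":0,"gripper":0.1},
  {"slide":[0,0,-0.6],"turn":0,"gripper":0.1},
])

```text
time_s: 26.72
tcp_pos: [0.5463, 0.255, 0.0958]
eef_rot: [-179.9, -0.1, 2.1]
contact_force: [0.2, -0.0, 0.0]
gripper_width: 0.0196
gripper_force: 25.0
```

```bash
python3 rd.py; python3 - <<'E'
from h import *
s=get_state();c=cap('wrist')
inhand(c,'green',s)
plan(.5506,.0214,.1,25.5,[.5456,.2537,.0935,2.1])
E
```

```text
26.72 [0.5463 0.255  0.0958] [-1.799e+02 -1.000e-01  2.100e+00] [ 0.2 -0.   0. ] 0.0196 25.0 [ 44.  20. -18.   0. -51.  48.]
green 7790 tx [-0.1  0.3 64.1 64.5] ty [-10.   -0.6   8.7] rect [578.5 256.6  64.8  19.7   1.6]
green 1431 tx [-34.2 -33.7 -17.9 -17.9] ty [-9.7 -0.6  8.5] rect [520.3 254.8  18.5  16.4 -87.1]
slide [-0.012, 0.774, -0.022] turn -0.13
slide [-0.169, 0.756, -0.022] turn -0.13
```

Call:
send_rows([
  {"slide":[-0.002,0.155,0],"turn":-0.026,"gripper":0.1},
  {"slide":[-0.005,0.31,-0.01],"turn":-0.052,"gripper":0.1},
  {"slide":[-0.007,0.464,-0.01],"turn":-0.078,"gripper":0.1},
  {"slide":[-0.01,0.62,-0.02],"turn":-0.104,"gripper":0.1},
  {"slide":[-0.012,0.774,-0.022],"turn":-0.13,"gripper":0.1},
])

```text
time_s: 27.18
tcp_pos: [0.5476, 0.1374, 0.0966]
eef_rot: [-180.0, 0.0, 13.9]
contact_force: [-0.4, -0.2, -0.3]
gripper_width: 0.0195
gripper_force: 25.0
```

Call:
send_rows([
  {"slide":[-0.04,0.17,0],"turn":-0.026,"gripper":0.1},
  {"slide":[-0.08,0.34,-0.01],"turn":-0.052,"gripper":0.1},
  {"slide":[-0.115,0.51,-0.01],"turn":-0.078,"gripper":0.1},
  {"slide":[-0.15,0.67,-0.02],"turn":-0.104,"gripper":0.1},
  {"slide":[-0.169,0.756,-0.022],"turn":-0.13,"gripper":0.1},
])

```text
time_s: 27.6
tcp_pos: [0.5498, 0.02, 0.0998]
eef_rot: [-180.0, 0.0, 25.5]
contact_force: [0.5, -0.2, -0.9]
gripper_width: 0.0197
gripper_force: 25.0
```

Call:
send_rows([
  {"slide":[0,0,0.05],"turn":0,"gripper":0.1},
  {"slide":[0,0,0.15],"turn":0,"gripper":0.1},
  {"slide":[0,0,0.22],"turn":0,"gripper":0.1},
  {"slide":[0,0,0.27],"turn":0,"gripper":0.1},
  {"slide":[0,0,0.29],"turn":0,"gripper":0.1},
])

```text
time_s: 28.02
tcp_pos: [0.5494, 0.0224, 0.0547]
eef_rot: [-180.0, 0.1, 25.5]
contact_force: [-0.2, 0.4, -0.3]
gripper_width: 0.0195
gripper_force: 25.0
```

Call:
send_rows([
  {"slide":[0,0,0],"turn":0,"gripper":0.1},
  {"slide":[0,0,0],"turn":0,"gripper":0.1},
  {"slide":[0,0,0],"turn":0,"gripper":0.1},
  {"slide":[0,0,0],"turn":0,"gripper":0.1},
  {"slide":[0,0,0],"turn":0,"gripper":0.1},
], newtons=12)

```text
time_s: 28.43
tcp_pos: [0.5506, 0.0224, 0.057]
eef_rot: [180.0, -0.1, 25.5]
contact_force: [-0.0, -0.5, -0.6]
gripper_width: 0.0201
gripper_force: 12.0
```

```bash
python3 - <<'E'
from h import *
s=get_state();p=s['tcp_pos'];print(p,s['eef_rot'])
plan(.5506,.0214,.044,25.5,[*p,s['eef_rot'][2]])
E
```

```text
[0.55059074 0.02241968 0.05697886] [ 1.79995193e+02 -5.48687234e-02  2.54728812e+01]
slide [-0.003, 0.006, 0.087] turn -0.0
```

Call:
send_rows([
  {"slide":[-0.002,0.006,0.025],"turn":0,"gripper":0.1},
  {"slide":[-0.002,0.006,0.05],"turn":0,"gripper":0.1},
  {"slide":[-0.002,0.006,0.07],"turn":0,"gripper":0.1},
  {"slide":[-0.002,0.006,0.082],"turn":0,"gripper":0.1},
  {"slide":[-0.002,0.006,0.086],"turn":0,"gripper":0.1},
])

```text
time_s: 28.85
tcp_pos: [0.5501, 0.0211, 0.043]
eef_rot: [-180.0, 0.1, 25.5]
contact_force: [-0.7, -1.3, -0.4]
gripper_width: 0.0196
gripper_force: 12.0
```

Call:
send_rows([
  {"slide":[0,0,0.004],"turn":0,"gripper":0.1},
  {"slide":[0,0,0.008],"turn":0,"gripper":0.1},
  {"slide":[0,0,0.012],"turn":0,"gripper":0.1},
  {"slide":[0,0,0.016],"turn":0,"gripper":0.1},
  {"slide":[0,0,0.018],"turn":0,"gripper":0.1},
])

```text
time_s: 29.27
tcp_pos: [0.5504, 0.0213, 0.0409]
eef_rot: [180.0, -0.0, 25.5]
contact_force: [0.4, 0.4, -0.8]
gripper_width: 0.0201
gripper_force: 12.0
```

Call:
send_rows([
  {"slide":[0,0,0.004],"turn":0,"gripper":0.1},
  {"slide":[0,0,0.008],"turn":0,"gripper":0.1},
  {"slide":[0,0,0.012],"turn":0,"gripper":0.1},
  {"slide":[0,0,0.016],"turn":0,"gripper":0.1},
  {"slide":[0,0,0.018],"turn":0,"gripper":0.1},
])

```text
time_s: 29.68
tcp_pos: [0.5504, 0.0213, 0.0381]
eef_rot: [180.0, -0.0, 25.5]
contact_force: [0.4, -0.2, 0.1]
gripper_width: 0.0197
gripper_force: 12.0
```

It went home without resistance. Release, lift and check.

Call:
send_rows([
  {"slide":[0,0,0.001],"turn":0,"gripper":0.1},
  {"slide":[0,0,0.002],"turn":0,"gripper":0.1},
  {"slide":[0,0,0.002],"turn":0,"gripper":0.32},
  {"slide":[0,0,0.002],"turn":0,"gripper":0.32},
  {"slide":[0,0,0.002],"turn":0,"gripper":0.32},
])

```text
time_s: 30.1
tcp_pos: [0.5504, 0.0213, 0.0379]
eef_rot: [180.0, -0.0, 25.5]
contact_force: [-0.3, -0.4, 0.6]
gripper_width: 0.0279
gripper_force: 0.0
```

Call:
send_rows([
  {"slide":[0,0,-0.02],"turn":0,"gripper":0.32},
  {"slide":[0,0,-0.15],"turn":0,"gripper":0.32},
  {"slide":[0,0,-0.35],"turn":0,"gripper":0.32},
  {"slide":[0,0,-0.55],"turn":0,"gripper":0.32},
  {"slide":[0,0,-0.68],"turn":0,"gripper":0.32},
])

```text
time_s: 30.52
tcp_pos: [0.5513, 0.0214, 0.1429]
eef_rot: [180.0, -0.1, 25.5]
contact_force: [1.2, 1.2, 0.3]
gripper_width: 0.0282
gripper_force: 0.0
```

Call:
send_rows([
  {"slide":[0,0.1,-0.1],"turn":0,"gripper":0.32},
  {"slide":[0,-0.1,-0.3],"turn":0,"gripper":0.32},
  {"slide":[0,-0.25,-0.5],"turn":0,"gripper":0.32},
  {"slide":[0,-0.35,-0.6],"turn":0,"gripper":0.32},
  {"slide":[0,-0.4,-0.6],"turn":0,"gripper":0.32},
])

```text
time_s: 30.93
tcp_pos: [0.5259, 0.0771, 0.2345]
eef_rot: [180.0, -0.4, 25.5]
contact_force: [0.4, -0.4, -0.6]
gripper_width: 0.0279
gripper_force: 0.0
```

```bash
python3 rd.py; python3 - <<'E'
from h import *
c=cap('side')
a=w2px(c,[.567,-.012,.035]).astype(int);print(a)
i=c['img'][a[1]-60:a[1]+60,a[0]-80:a[0]+80,::-1];cv2.imwrite('pics/fin.png',cv2.resize(i,(800,600),interpolation=2))
E
```

```text
30.93 [0.5259 0.0771 0.2345] [180.   -0.4  25.5] [ 0.4 -0.4 -0.6] 0.0279 0.0 [ 30.   6. -17.   0. -66.  86.]
[294 256]
```

View pics/fin.png

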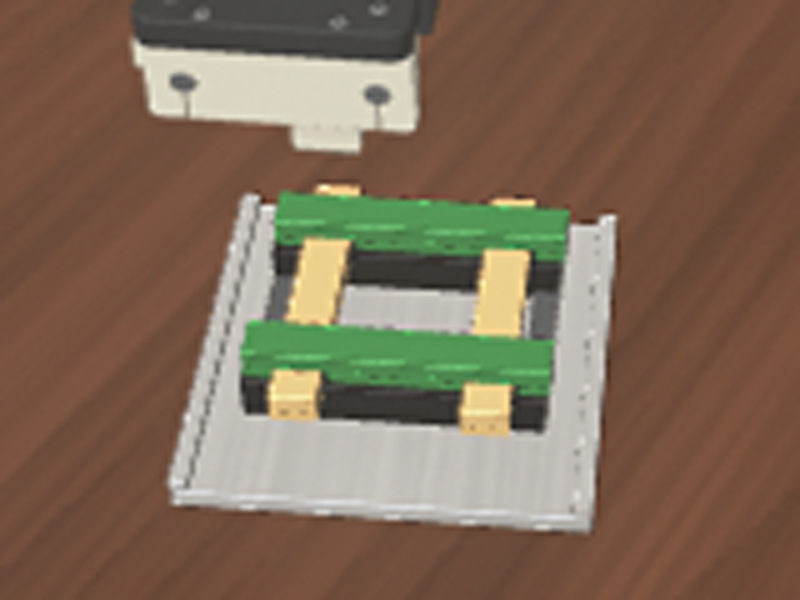

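The side crop shows both green slats level and home over the plain ones, at (400,360) and (420,225), each above a runner. The gripper is clear, so I'll hand it in.

```bash
python3 -c "
from plant import order
print(order.close_job())"
```

```text
the job is handed in; nothing more can be done
None
```

The trivet is built and handed in at about 31 s, and the last picture shows all four slats seated, level and square; however, my first descent hit the table and the force reading was 150 N, over the 120 N wrist limit, so it may be judged a fail, and the hand-in gave no verdict.

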